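# Swap the culture flasks in the bench incubator and start it

### The arm

A 7-joint arm with a two-finger parallel gripper is mounted at the origin on a cart in front of the work surface, level with it; the furniture and walls round the work are solid. World frame = base frame: x ahead of the robot, y to its left, z up, the work surface at z = 0. Lengths are in m, angles in rad, forces in N, time in s.
With the tool pointing down it reaches from about 0.425 to 0.925 m from the base axis. Payload 6.8 kg.
Tool frame: the origin (TCP) lies at the very end of the fingers, on their centre line; the grasp point (between the pads) lies r.pinch_z behind it (r.pinch_z is the distance from the TCP to the grasp point, in m); z points along the fingers, y is the line along which they close (so a half turn about z gives the same grasp; the last joint's range is limited). The gripper opens to 85 mm and grips with 20 to 120 N. Pads are 22 mm wide; open, the fingers measure 114 mm over their backs; the gripper's body (76 mm by 85 mm) begins 54 mm behind the grasp point. The pads swing forward as they close: fully open they stand 13 mm farther back than shut.
Start: joints at [1.024, 0.477, 0.022, 1.555, -0.011, 1.109, -0.083], TCP at [0.287, -0.611, 0.231] pointing down, gripper open.
Joint ranges: [-2.96, 2.96], [-0.34, 2.1], [-1.41, 1.46], [0.24, 2.44], [-1.37, 4.51], [0.17, 1.92], [-2.96, 2.96]. Speed limits (rad/s): [2.39, 2.39, 3.14, 3.14, 3.14, 3.14, 3.14].

### API

Orientations are given as a rotation vector (axis times angle).
In Python, from bench import status, grab_frame, camera_model, r gives the robot as it stands. The module is installed in compiled form; this text tells all that it offers.
- The arm moves only by the shell command python3 -m creep 'ROWS' [FORCE]. ROWS is text: rows parted by semicolons, each of 7 numbers parted by spaces: the turn, a rotation vector about the tool's x, y, z in rad, then the shift along the tool's x, y, z in mm, then the opening, from -1 (shut) to 1 (fully open). In form: rx ry rz tx ty tz fingers; .... A call has 1 to 10 rows; each row is the pose to reach, as a shift and turn from the pose commanded when the call began, along the tool's axes at that moment; what a row does not reach only later rows make up. A row lasts 1/8 s, in which the tool goes at most 62.5 mm and 10.7 degrees, less where a joint would pass 70% of its speed; a pose out of reach is approached as far as the arm can. A call with a gripper value outside its range is refused whole. The fingers move at their own pace and stop on an object; FORCE is the grip in N (left out, the last holds). Time passes only in rows, so rows that repeat a pose let the fingers close. It gives the time, the measured TCP pose, the force, the opening and the grip force at its end, in the units of the state.
- status.get_obs(): the state, without advancing time (a new reading comes with each control period).
- grab_frame(name): name is "scene" or "top"; returns (picture, depth): 400x640x3 uint8, red, green, blue; 400x640 float32, m along the optical axis (not along the pixel's ray), 0 where there is no reading.
- camera_model(name): a dict with "K" (3x3 intrinsics, pixels), "D" ([k1, k2, p1, p2, k3] as OpenCV has them; the pictures are not rectified), "rvec" (rotation vector, rad) and "tvec" (3), from world to camera coordinates, as OpenCV has them. Camera axes: x right, y down, z forward; pixel columns grow to the right and rows downward; lengths in m; the calibration is good to about 2 mm. A picture is of the moment at which its call begins. camera_model takes no time and is no camera call.
- r.hand_in(): hands the job in; it is judged then, once.
The state is a dict: "clock": time; "joints": joint angles; "qvel": joint speeds; "tau": joint torques, N m; "tcp_pos": TCP position; "orientation": TCP orientation; "contact_force": force on the tool from outside, world axes, zero at the start; "moment": the same for the moment, N m; "grip_width": finger opening in m; "gripper_force": force on a finger pad.
Only numpy, scipy, OpenCV 4.12 (cv2) and the standard library are available. Lean on these libraries where they do the work, as an engineer would, in place of code of your own. Each camera call takes 0.05 s, during which the arm holds its last target. There are 200 camera calls.

### The job

The run in the bench incubator is over: take the two red-capped culture flasks out of its chamber and lay them flat on the green mat, and lay every blue-capped flask that is waiting on the mat flat on the chamber floor instead. Then gently lower the hinged lid until it is fully closed, and after that turn the red start knob clockwise until it clicks past its detent and stays at the green mark. Leave the timer and the brown dropper bottle where they are.

Things in the scene. Friction and masses are not known exactly. Their poses are not given: they have to be found in the camera images.
- incubator: White bench incubator, fixed: an open-topped chamber with a grey control pod on its right (-y) side. Origin: centre of the chamber's underside on the bench; its x axis points away from the robot (to the hinge), y to the left, z up. Chamber outside 150 (x) x 320 (y), rim 50 mm high; inside 130 (x) x 300 (y), floor at 12 mm, so 38 mm deep. Pod: y from -160 to -270 mm, x from -75 to 75, 52 mm high
- chamber_floor (a point): centre of the chamber's inner floor (12 mm above the bench)
- lid (a joint): angle of the clear domed lid in rad: 0 = fully closed, about 1.6 to 1.8 = open, standing upright behind the chamber. A stiff friction hinge holds it at any angle; it neither falls nor springs, and 2 to 5 N at the handle moves it. Closed, the dome spans 150 x 320 mm from 52 to 96 mm above the bench
- lid_hinge (a point): middle of the lid's hinge axis, which runs along the incubator's y axis at x = 75 mm, z = 52 mm in its frame
- lid_handle (a point): middle of the lid's blue handle bar: round, 12 mm thick, 100 mm between its two posts, parallel to the hinge, 50 mm in front of the lid's front wall (44 mm free gap), at the edge far from the hinge: 200 mm from the hinge along the lid and 30 mm to the dome's side of its rim plane. It points up when the lid is open and towards the robot when it is closed; it goes on a circle of 202 mm radius round the hinge. Its own x axis points from the handle to the hinge along the lid
- knob (a joint): angle of the red start knob in rad, grows clockwise seen from above: 0 = rest, at the white mark; 1.1 = end stop, at the green mark. An over-centre spring detent resists with up to about 0.15 N m, most at the start; past 0.55 rad it snaps the knob on to 1.1 and holds it there. Released before 0.55 it springs back to 0
- knob_grip (a point): on the vertical axis of the knob, at mid-height of its grip bar, 86 mm above the bench. The bar is 52 mm long, 14 mm wide and 26 mm high (73 to 99 mm above the bench) and stands on a round grey skirt 52 mm in diameter. This point's x axis lies along the bar and turns with it; the bar's white line is at its -x end
- mat: Flat green bench mat, fixed, 220 (its x) x 330 (its y) x 3 mm; lies to the left of the incubator. Origin: centre of its underside on the bench
- red_1: Finished culture flask of frosted plastic with a red screw cap, lying flat, 92 (its x, cap at +x) x 36 (its y) x 24 mm (z, up); the box-shaped body runs from x = -46 to 20 mm, then the neck, then the round cap, 23 mm diameter, from 26 to 46 mm. 0.12 kg. Origin: centre of its underside, so grip across the 36 mm width near the origin. Starts in the chamber, long side roughly along the incubator's x
- red_2: as red_1
- blue_1: New culture flask of frosted plastic with a blue screw cap, lying flat, 92 (its x, cap at +x) x 36 (its y) x 24 mm (z, up); the box-shaped body runs from x = -46 to 20 mm, then the neck, then the round cap, 23 mm diameter, from 26 to 46 mm. 0.12 kg. Origin: centre of its underside, so grip across the 36 mm width near the origin. Starts on the mat if present; two to four blue ones are present
- blue_2: as blue_1
- blue_3: as blue_1
- blue_4: as blue_1
- bench_timer: bench timer, 66 x 62 x 22 mm, to be left alone
- brown_dropper: amber dropper bottle, 33 mm diameter, 104 mm tall, to be left alone

How it is judged:
On the way, in this order (a step that is already met when the one before it is completed fails the run):
1. both red-capped flasks lie on the mat and every blue-capped flask lies in the chamber, let go (x of red_1 in the frame of mat between -0.11 and 0.11 m and y of red_1 in the frame of mat between -0.165 and 0.165 m and z of red_1 in the frame of mat between -0.003 and 0.009 m and angle between each of red_1, red_2, blue_1, blue_2, blue_3, blue_4's own z axis and vertical below 0.1 rad and x of red_2 in the frame of mat between -0.11 and 0.11 m and y of red_2 in the frame of mat between -0.165 and 0.165 m and z of red_2 in the frame of mat between -0.003 and 0.009 m and x of blue_1 in the frame of chamber_floor between -0.065 and 0.065 m and y of blue_1 in the frame of chamber_floor between -0.15 and 0.15 m and z of blue_1 in the frame of chamber_floor between -0.006 and 0.006 m and x of blue_2 in the frame of chamber_floor between -0.065 and 0.065 m and y of blue_2 in the frame of chamber_floor between -0.15 and 0.15 m and z of blue_2 in the frame of chamber_floor between -0.006 and 0.006 m and x of blue_3 in the frame of chamber_floor between -0.065 and 0.065 m and y of blue_3 in the frame of chamber_floor between -0.15 and 0.15 m and z of blue_3 in the frame of chamber_floor between -0.006 and 0.006 m and x of blue_4 in the frame of chamber_floor between -0.065 and 0.065 m and y of blue_4 in the frame of chamber_floor between -0.15 and 0.15 m and z of blue_4 in the frame of chamber_floor between -0.006 and 0.006 m and linear speed of each of blue_1, blue_2, blue_3, blue_4, red_1, red_2 below 0.02 m/s and contact force between each of blue_1, blue_2, blue_3, blue_4, red_1, red_2 and the fingers below 0.05 N), for 0.2 s.
2. the lid is fully closed over the blue-capped flasks (x of blue_1 in the frame of chamber_floor between -0.065 and 0.065 m and y of blue_1 in the frame of chamber_floor between -0.15 and 0.15 m and z of blue_1 in the frame of chamber_floor between -0.006 and 0.006 m and angle between each of blue_1, blue_2, blue_3, blue_4's own z axis and vertical below 0.1 rad and x of blue_2 in the frame of chamber_floor between -0.065 and 0.065 m and y of blue_2 in the frame of chamber_floor between -0.15 and 0.15 m and z of blue_2 in the frame of chamber_floor between -0.006 and 0.006 m and x of blue_3 in the frame of chamber_floor between -0.065 and 0.065 m and y of blue_3 in the frame of chamber_floor between -0.15 and 0.15 m and z of blue_3 in the frame of chamber_floor between -0.006 and 0.006 m and x of blue_4 in the frame of chamber_floor between -0.065 and 0.065 m and y of blue_4 in the frame of chamber_floor between -0.15 and 0.15 m and z of blue_4 in the frame of chamber_floor between -0.006 and 0.006 m and value of joint lid below 0.04 rad), for 0.2 s.
3. the start knob is past its detent, with the lid closed (value of joint lid below 0.04 rad and value of joint knob above 0.8 rad and velocity of joint knob below 0.1 rad/s), for 0.2 s.
At the end, for the whole second after the job is handed in: Both red-capped flasks lie on the mat (their middles over it) and every blue-capped flask present lies on the chamber floor, all flat within 6 degrees and at rest; the lid is closed within 0.04 rad; the knob is past its detent, over 0.8 rad (all of step 3 and x of red_1 in the frame of mat between -0.11 and 0.11 m and y of red_1 in the frame of mat between -0.165 and 0.165 m and z of red_1 in the frame of mat between -0.003 and 0.009 m and angle between each of red_1, red_2, blue_1, blue_2, blue_3, blue_4's own z axis and vertical below 0.1 rad and x of red_2 in the frame of mat between -0.11 and 0.11 m and y of red_2 in the frame of mat between -0.165 and 0.165 m and z of red_2 in the frame of mat between -0.003 and 0.009 m and x of blue_1 in the frame of chamber_floor between -0.065 and 0.065 m and y of blue_1 in the frame of chamber_floor between -0.15 and 0.15 m and z of blue_1 in the frame of chamber_floor between -0.006 and 0.006 m and x of blue_2 in the frame of chamber_floor between -0.065 and 0.065 m and y of blue_2 in the frame of chamber_floor between -0.15 and 0.15 m and z of blue_2 in the frame of chamber_floor between -0.006 and 0.006 m and x of blue_3 in the frame of chamber_floor between -0.065 and 0.065 m and y of blue_3 in the frame of chamber_floor between -0.15 and 0.15 m and z of blue_3 in the frame of chamber_floor between -0.006 and 0.006 m and x of blue_4 in the frame of chamber_floor between -0.065 and 0.065 m and y of blue_4 in the frame of chamber_floor between -0.15 and 0.15 m and z of blue_4 in the frame of chamber_floor between -0.006 and 0.006 m and linear speed of each of blue_1, blue_2, blue_3, blue_4, red_1, red_2 below 0.02 m/s); the robot touches nothing.
It fails at once if the lid is slammed (closing faster than 2.5 rad/s) (velocity of joint lid below -2.5 rad/s).
It fails at once if the timer is moved by more than 40 mm (distance of bench_timer from where it was at the start of the episode above 0.04 m).
It fails at once if the brown dropper bottle is moved by more than 40 mm (distance of brown_dropper from where it was at the start of the episode above 0.04 m).
Of blue_1, blue_2, blue_3, blue_4 only 2 to 4 are there at a start; the rules pass over those that are not, and their reading is None.
At some moment in a run one of blue_1, blue_2, blue_3, blue_4, red_1, red_2 may be knocked a few centimetres aside while the robot is not near it.
It also fails if it takes over 210 s, if anything falls off the work surface, if the arm or the gripper's body presses on something with over 40 N, if the wrist force passes 120 N, or if a joint passes its speed limit or range.

## Working session

There is one attempt and no reset: what is moved stays moved. The work goes in short steps, Python scripts to look and compute and a shell command to move; the robot and the scene stay as the last step left them, time stands still between calls to the robot, and variables do not carry over. Pictures are saved under pics/ and viewed, at most 14 in all, crops included, and the job is handed in when it is done.

```bash
mkdir -p pics
cat > h.py <<'E'
import numpy as np, cv2
from scipy.spatial.transform import Rotation as R
from bench import status, grab_frame, camera_model, r
def look(n,fn=None):
    im,d=grab_frame(n)
    np.savez('/tmp/%s.npz'%n,im=im,d=d)
    if fn: cv2.imwrite('pics/'+fn,im[:,:,::-1])
    return im,d
def cloud(n,d):
    m=camera_model(n);K=np.array(m['K'],float);D=np.array(m['D'],float)
    v,u=np.mgrid[0:400,0:640]
    p=cv2.undistortPoints(np.stack([u,v],-1).reshape(-1,1,2).astype(np.float64),K,D).reshape(400,640,2)
    c=np.concatenate([p*d[...,None],d[...,None]],-1)
    Rm=cv2.Rodrigues(np.array(m['rvec'],float))[0]
    return (c-np.array(m['tvec'],float).reshape(3))@Rm
E
python3 - <<'E'
from h import *
for n in('scene','top'):
    im,d=look(n,n+'0.png'); m=camera_model(n); print(n,-(cv2.Rodrigues(np.array(m['rvec']))[0].T@np.array(m['tvec']).reshape(3)))
o=status.get_obs();print({k:np.round(v,3) for k,v in o.items()},r.pinch_z)
print(R.from_rotvec(o['orientation']).as_matrix().round(3))
E
```

```text
scene [-0.34883889  0.82288062  1.1685871 ]
top [ 0.34353761 -0.00484563  1.39076309]
{'clock': np.float64(0.1), 'joints': array([ 1.024,  0.478,  0.022,  1.556, -0.012,  1.109, -0.083]), 'qvel': array([-0.   , -0.001,  0.002, -0.001,  0.003, -0.001,  0.001]), 'tau': array([ 4.0000e-03, -5.9777e+01,  1.6130e+00, -2.8196e+01,  1.3000e-02,
        5.0000e-03,  0.0000e+00]), 'tcp_pos': array([ 0.287, -0.611,  0.23 ]), 'orientation': array([-3.065e+00, -6.830e-01,  1.000e-03]), 'contact_force': array([ 0.726,  0.601, -0.245]), 'moment': array([ 0.055, -0.004,  0.022]), 'gripper_force': np.float64(0.0), 'grip_width': np.float64(0.085)} 0.0187
[[ 0.905  0.425 -0.001]
 [ 0.425 -0.905  0.001]
 [-0.    -0.002 -1.   ]]
```

View pics/top0.png

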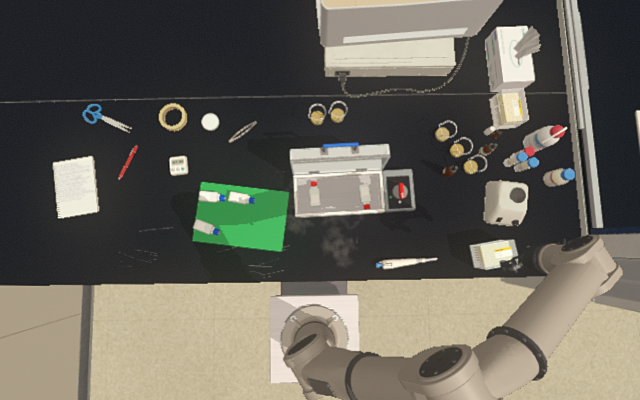

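View pics/scene0.png

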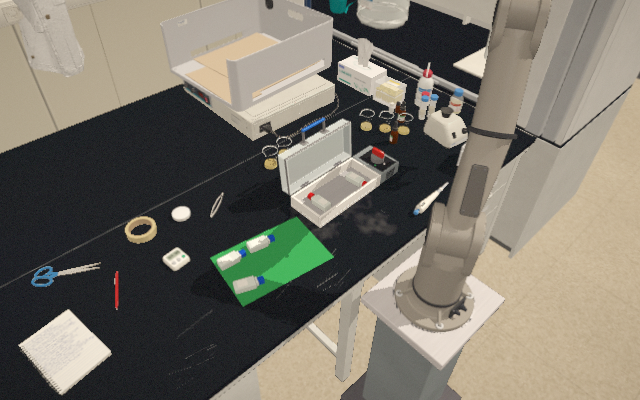

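```bash
cat >> h.py <<'E'
def ortho(n,im,x0,x1,y0,y1,z,s,fn):
    "s px per m; up = +x, left = +y; pixel (c,r): y=y1-c/s, x=x1-r/s"
    m=camera_model(n)
    h,w=int((x1-x0)*s),int((y1-y0)*s)
    rr,cc=np.mgrid[0:h,0:w]
    P=np.stack([x1-rr/s,y1-cc/s,np.full(rr.shape,z)],-1).reshape(-1,3)
    uv=cv2.projectPoints(P,np.array(m['rvec'],float),np.array(m['tvec'],float),np.array(m['K'],float),np.array(m['D'],float))[0].reshape(h,w,2).astype(np.float32)
    o=cv2.remap(im,uv[...,0],uv[...,1],cv2.INTER_CUBIC)
    for k in range(0,w,int(s/20)): cv2.line(o,(k,0),(k,4 if k%int(s/10) else 10),(255,255,0),1)
    for k in range(0,h,int(s/20)): cv2.line(o,(0,k),(4 if k%int(s/10) else 10,k),(255,255,0),1)
    cv2.imwrite('pics/'+fn,o[:,:,::-1]); return o
E
python3 - <<'E'
from h import *
a=np.load('/tmp/top.npz');im,d=a['im'],a['d']
ortho('top',im,.25,.75,-.35,.45,.03,1000,'o0.png')
C=cloud('top',d)
for u,v in [(212,197),(240,197),(206,228),(314,190),(365,195),(340,200),(340,146),(402,190),(398,180),(270,205),(250,240),(178,165),(448,170),(488,148)]: print(u,v,C[v,u].round(3))
E
```

```text
212 197 [0.513 0.363 0.026]
240 197 [0.511 0.261 0.027]
206 228 [0.401 0.383 0.025]
314 190 [ 0.531 -0.009  0.038]
365 195 [ 0.509 -0.193  0.037]
340 200 [ 0.495 -0.104  0.015]
340 146 [ 0.638 -0.091  0.249]
402 190 [ 0.517 -0.313  0.099]
398 180 [ 0.56  -0.312  0.05 ]
270 205 [0.483 0.154 0.002]
250 240 [0.355 0.228 0.004]
178 165 [0.637 0.495 0.014]
448 170 [ 0.592 -0.494  0.055]
488 148 [ 0.667 -0.638  0.071]
```

View pics/o0.png

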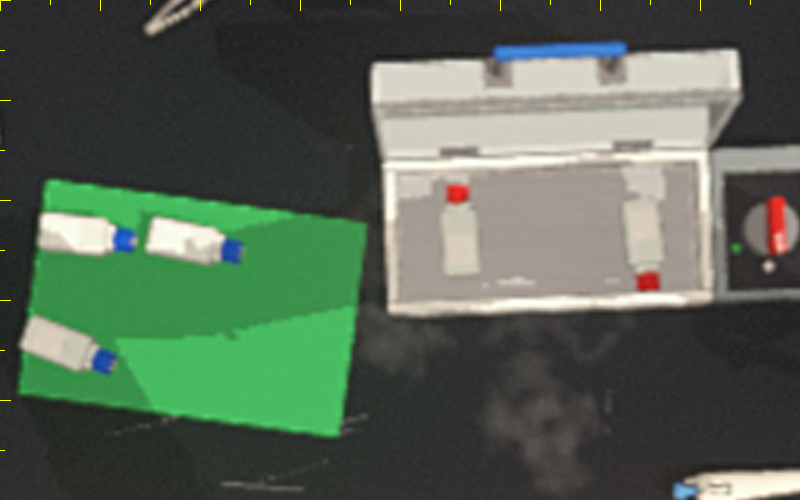

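```bash
cat >> h.py <<'E'
def flasks(n='top',img=None,dep=None):
    if img is None: img,dep=look(n)
    C=cloud(n,dep);x,y,z=C[...,0],C[...,1],C[...,2]
    m=(z>.016)&(z<.043)&(x>.3)&(x<.65)&(y>-.28)&(y<.5)&(dep>0)&~((y<.095)&(z<.024))
    hsv=cv2.cvtColor(img,cv2.COLOR_RGB2HSV).astype(int);s=hsv[...,1]>130;hu=hsv[...,0]
    N,L,st,_=cv2.connectedComponentsWithStats(m.astype(np.uint8),connectivity=4)
    for k in range(1,N):
        if st[k,4]<60: continue
        q=L==k;P=C[q]
        red=q&s&((hu<8)|(hu>172));blue=q&s&(hu>100)&(hu<130)
        if red.sum()<4 and blue.sum()<4: continue
        cap=C[red if red.sum()>blue.sum() else blue][:,:2].mean(0)
        (cx,cy),(w,h),_=b=cv2.minAreaRect(P[:,:2].astype(np.float32)*1000)
        e=cv2.boxPoints(b); a=e[1]-e[0] if np.linalg.norm(e[1]-e[0])>np.linalg.norm(e[2]-e[1]) else e[2]-e[1]
        if a@(cap*1000-[cx,cy])<0:a=-a
        print('red' if red.sum()>blue.sum() else 'blue',st[k,4],'ctr',round(cx),round(cy),'size',round(w),round(h),'yaw',round(float(np.degrees(np.arctan2(a[1],a[0]))),1),'z',np.median(P[:,2]).round(3))
def row(x,y,z,yaw):
    "row for tool-down pose: TCP x,y,z mm, yaw deg of tool x axis (world)"
    o=status.get_obs();R0=R.from_rotvec(o['orientation']);c=np.radians(yaw)
    R1=R.from_matrix(np.array([[np.cos(c),np.sin(c),0],[np.sin(c),-np.cos(c),0],[0,0,-1]]))
    print((R0.inv()*R1).as_rotvec().round(3),(R0.inv().apply(np.array([x,y,z])/1000-o['tcp_pos'])*1000).round(0))
E
python3 - <<'E'
from h import *
a=np.load('/tmp/top.npz');im,d=a['im'],a['d']
flasks('top',im,d)
C=cloud('top',d);x,y,z=C[...,0],C[...,1],C[...,2]
m=(z>.043)&(z<.057)&(x>.4)&(x<.62)&(y>-.42)&(y<.1)
P=C[m][:,:2];b=cv2.minAreaRect((P*1000).astype(np.float32));print(b)
# front edge line
ys=np.arange(-.36,.06,.01);f=[(P[abs(P[:,1]-t)<.004][:,0].min(),t) for t in ys if (abs(P[:,1]-t)<.004).any()]
f=np.array(f);print(np.polyfit(f[:,1],f[:,0],1),f[:,0].round(3))
xs=np.arange(.46,.58,.01);print([ (P[abs(P[:,0]-t)<.004][:,1].max().round(3),P[abs(P[:,0]-t)<.004][:,1].min().round(3)) for t in xs])
hm=(z>.2)&(x>.5)&(x<.8)&(abs(y+.1)<.2);print('lidtop',C[hm].min(0),C[hm].max(0))
hsv=cv2.cvtColor(im,cv2.COLOR_RGB2HSV).astype(int)
bm=(hsv[...,0]>100)&(hsv[...,0]<130)&(hsv[...,1]>130)&(z>.15);Q=C[bm];print('handle',Q.mean(0),Q.min(0),Q.max(0))
km=(z>.09)&(z<.11)&(y<-.25)&(y>-.38)&(x<.6);Q=C[km];print('knob',cv2.minAreaRect((Q[:,:2]*1000).astype(np.float32)),Q.mean(0))
row(450,-100,250,2)
E
```

```text
red 223 ctr 520 -11 size 91 36 yaw 3.9 z 0.035
red 231 ctr 506 -192 size 93 36 yaw -173.5 z 0.035
blue 228 ctr 516 364 size 92 36 yaw -96.4 z 0.027
blue 226 ctr 509 255 size 92 36 yaw -101.1 z 0.026
blue 235 ctr 403 382 size 93 36 yaw -111.9 z 0.026
((535.63623046875, -151.68165588378906), (183.26051330566406, 427.56866455078125), 2.005033016204834)
[-0.03854888  0.44016342] [0.454 0.454 0.454 0.452 0.451 0.451 0.452 0.452 0.452 0.449 0.453 0.449
 0.449 0.449 0.45  0.447 0.447 0.447 0.447 0.447 0.447 0.447 0.447 0.444
 0.444 0.444 0.444 0.445 0.445 0.442 0.442 0.442 0.442 0.442 0.439 0.439
 0.439 0.44  0.44  0.44  0.44  0.437]
[(np.float64(0.057), np.float64(-0.366)), (np.float64(0.056), np.float64(-0.366)), (np.float64(0.06), np.float64(-0.362)), (np.float64(0.06), np.float64(-0.362)), (np.float64(0.06), np.float64(-0.364)), (np.float64(0.059), np.float64(-0.364)), (np.float64(0.059), np.float64(-0.366)), (np.float64(0.059), np.float64(-0.361)), (np.float64(0.059), np.float64(-0.361)), (np.float64(0.063), np.float64(-0.363)), (np.float64(0.063), np.float64(-0.364)), (np.float64(0.062), np.float64(-0.36))]
lidtop [ 0.60230884 -0.25184247  0.20000412] [0.65444149 0.06360122 0.25860052]
handle [ 0.63707034 -0.09814241  0.26156594] [ 0.34353761 -1.02962083  0.19349953] [ 0.64950213 -0.00484563  1.39076309]
knob ((517.39306640625, -309.7532958984375), (49.10553741455078, 14.555497169494629), 5.041280746459961) [ 0.51692686 -0.30960859  0.09750905]
[-0.002  0.     0.404] [ 365. -393.  -19.]
```

```bash
python3 -c "
from h import *
row(520,-11,130,3)"
```

```text
[-0.002  0.     0.386] [ 466. -443.  101.]
```

```bash
python3 -m creep '0 0 0.386 466 -443 0 0.6; 0 0 0.386 466 -443 0 0.6; 0 0 0.386 466 -443 0 0.6; 0 0 0.386 466 -443 0 0.6; 0 0 0.386 466 -443 0 0.6; 0 0 0.386 466 -443 0 0.6; 0 0 0.386 466 -443 0 0.6; 0 0 0.386 466 -443 60 0.6; 0 0 0.386 466 -443 100 0.6; 0 0 0.386 466 -443 100 0.6' 40; python3 -c "
from h import *
row(520,-11,15,3)"
```

```text
clock: 1.35
tcp_pos: [0.5076, -0.0447, 0.1515]
orientation: [3.14, 0.083, 0.001]
contact_force: [0.7, -0.6, -0.1]
grip_width: 0.0682
gripper_force: 0.0
[ 0.    -0.001  0.   ] [ 14. -33. 136.]
```

```bash
python3 -m creep '0 0 0 0 0 0 0.6;0 0 0 0 0 0 0.6'; python3 -c "
from h import *
row(520,-11,15,3); flasks()"
```

```text
clock: 1.6
tcp_pos: [0.5067, -0.0469, 0.1519]
orientation: [3.14, 0.083, -0.002]
contact_force: [-0.5, -0.2, -0.4]
grip_width: 0.0684
gripper_force: 0.0
[0.    0.001 0.   ] [ 15. -35. 137.]
red 235 ctr 506 -192 size 92 37 yaw -173.1 z 0.035
blue 229 ctr 517 364 size 93 36 yaw -96.2 z 0.027
blue 229 ctr 509 255 size 93 36 yaw -101.3 z 0.026
blue 233 ctr 403 382 size 92 36 yaw -111.5 z 0.026
```

```bash
python3 -m creep '0 0 0 15 -35 30 0.6; 0 0 0 15 -35 85 0.6; 0 0 0 15 -35 115 0.6; 0 0 0 15 -35 137 0.6; 0 0 0 15 -35 137 0.6; 0 0 0 15 -35 137 -0.4; 0 0 0 15 -35 137 -0.4; 0 0 0 15 -35 137 -0.4; 0 0 0 15 -35 137 -0.4' 40
```

```text
clock: 2.78
tcp_pos: [0.5215, -0.0109, 0.0168]
orientation: [3.14, 0.082, 0.004]
contact_force: [-1.6, -0.6, 5.5]
grip_width: 0.0352
gripper_force: 40.6
```

```bash
python3 -m creep '0 0 0 0 0 -60 -0.4; 0 0 0 0 0 -100 -0.4; 0 0 0 -30 -55 -100 -0.4; 0 0 0 -60 -110 -100 -0.4; 0 0 0 -82 -166 -100 -0.4; 0 0 0 -82 -166 -60 -0.4; 0 0 0 -82 -166 -20 -0.4; 0 0 0 -82 -166 -3 -0.4; 0 0 0 -82 -166 7 -0.4; 0 0 0 -82 -166 7 -0.4'
python3 -c "
from h import *
row(430,150,8,3)"
```

```text
clock: 4.03
tcp_pos: [0.43, 0.151, 0.0084]
orientation: [-3.14, -0.083, -0.001]
contact_force: [0.2, -1.7, -1.8]
grip_width: 0.035
gripper_force: 41.0
[-0.    -0.001  0.   ] [-0.  1.  0.]
```

```bash
python3 -m creep '0 0 0 0 0 0 0.4; 0 0 0 0 0 0 0.4; 0 0 0 0 0 -50 0.6; 0 0 0 0 0 -110 0.6; 0 0 -.06 10 60 -110 0.6; 0 0 -.06 20 120 -110 0.6; 0 0 -.06 30 180 -110 0.6; 0 0 -.06 40 240 -110 0.6; 0 0 -.06 50 300 -110 0.6; 0 0 -.06 58 346 -110 0.6'
python3 -c "
from h import *
row(506,-192,15,6.5); flasks()"
```

```text
clock: 5.28
tcp_pos: [0.5059, -0.1947, 0.1187]
orientation: [3.136, 0.174, 0.002]
contact_force: [1.4, 0.9, -0.1]
grip_width: 0.0683
gripper_force: 0.0
[ 0.001 -0.001 -0.003] [  0.  -3. 104.]
blue 230 ctr 517 364 size 93 36 yaw -96.8 z 0.026
blue 225 ctr 509 255 size 94 36 yaw -101.8 z 0.026
red 100 ctr 486 -195 size 51 33 yaw -163.8 z 0.035
red 227 ctr 428 149 size 91 36 yaw 0.7 z 0.026
blue 236 ctr 403 382 size 93 36 yaw -111.2 z 0.026
```

```bash
python3 -m creep '0 0 0 0 -2 50 0.6; 0 0 0 0 -2 85 0.6; 0 0 0 0 -2 104 0.6; 0 0 0 0 -2 104 0.6; 0 0 0 0 -2 104 -0.4; 0 0 0 0 -2 104 -0.4; 0 0 0 0 -2 104 -0.4; 0 0 0 0 -2 60 -0.4; 0 0 0 0 -2 0 -0.4; 0 0 0 0 -2 0 -0.4'
python3 -c "
from h import *
row(420,235,7,3)"
```

```text
clock: 6.58
tcp_pos: [0.5089, -0.1905, 0.1231]
orientation: [3.133, 0.176, 0.015]
contact_force: [0.4, -0.3, -2.2]
grip_width: 0.0353
gripper_force: 41.9
[ 0.004 -0.009  0.06 ] [ -42. -433.  114.]
```

```bash
python3 -m creep '0 0 .06 -6 -60 0 -0.4; 0 0 .06 -12 -120 0 -0.4; 0 0 .06 -18 -180 0 -0.4; 0 0 .06 -24 -240 0 -0.4; 0 0 .06 -30 -300 0 -0.4; 0 0 .06 -36 -360 0 -0.4; 0 0 .06 -42 -420 0 -0.4; 0 0 .06 -42 -433 50 -0.4; 0 0 .06 -42 -433 90 -0.4; 0 0 .06 -42 -433 104 -0.4'
python3 -c "
from h import *
row(420,235,7,3)"
```

```text
clock: 7.82
tcp_pos: [0.4131, 0.2349, 0.0118]
orientation: [3.138, 0.084, -0.006]
contact_force: [0.4, -0.6, -0.3]
grip_width: 0.0352
gripper_force: 41.8
[0.002 0.004 0.001] [7. 0. 5.]
```

```bash
python3 -m creep '0 0 0 0 0 3 -0.4; 0 0 0 0 0 3 0.4; 0 0 0 0 0 3 0.4; 0 0 0 0 0 -50 0.6; 0 0 0 0 0 -105 0.6; 0 0 -.18 30 -5 -105 0.6; 0 0 -.36 60 -10 -105 0.6; 0 0 -.54 97 -15 -105 0.6; 0 0 -.72 97 -15 -105 0.6; 0 0 -.9 97 -15 -105 0.6'
python3 -c "
from h import *
row(509,255,6,78.5)"
```

```text
clock: 9.07
tcp_pos: [0.5119, 0.256, 0.1201]
orientation: [2.788, 1.447, 0.003]
contact_force: [-0.3, 0.7, -0.1]
grip_width: 0.0682
gripper_force: 0.0
[ 0.001 -0.001 -0.412] [ -3.  -2. 114.]
```

```bash
python3 -m creep '0 0 -.18 -3 -2 30 0.6; 0 0 -.36 -3 -2 50 0.6; 0 0 -.41 -3 -2 80 0.6; 0 0 -.41 -3 -2 100 0.6; 0 0 -.41 -3 -2 113 0.6; 0 0 -.41 -3 -2 113 0.6; 0 0 -.41 -3 -2 113 -0.4; 0 0 -.41 -3 -2 113 -0.4; 0 0 -.41 -3 -2 113 -0.4; 0 0 -.41 -3 -2 113 -0.4'
python3 -c "
from h import *
row(515,-7,110,2)"
```

```text
clock: 10.32
tcp_pos: [0.5083, 0.2553, 0.0072]
orientation: [2.44, 1.979, 0.003]
contact_force: [-1.7, -0.6, 6.6]
grip_width: 0.0349
gripper_force: 40.9
[ 0.    -0.002  1.328] [-255.   61. -103.]
```

```bash
python3 -m creep '0 0 0 0 0 -50 -0.4; 0 0 0 0 0 -103 -0.4; 0 0 .17 -40 10 -103 -0.4; 0 0 .34 -80 20 -103 -0.4; 0 0 .51 -120 30 -103 -0.4; 0 0 .68 -160 40 -103 -0.4; 0 0 .85 -200 50 -103 -0.4; 0 0 1.02 -240 60 -103 -0.4; 0 0 1.19 -255 61 -103 -0.4; 0 0 1.328 -255 61 -103 -0.4'
python3 -c "
from h import *
row(515,-7,17,2)"
```

```text
clock: 11.58
tcp_pos: [0.5144, -0.0095, 0.1092]
orientation: [3.14, 0.042, -0.0]
contact_force: [-0.3, 0.1, -1.4]
grip_width: 0.0352
gripper_force: 40.7
[ 0.001  0.    -0.008] [ 1. -3. 92.]
```

```bash
python3 -m creep '0 0 0 0 0 50 -0.4; 0 0 0 0 0 80 -0.4; 0 0 0 0 0 92 -0.4; 0 0 0 0 0 92 -0.4; 0 0 0 0 0 92 0.3; 0 0 0 0 0 92 0.3; 0 0 0 0 0 50 0.5; 0 0 0 0 0 0 0.6; 0 0 0 0 0 0 0.6'
python3 -c "
from h import *
row(516,364,110,83.5)"
```

```text
clock: 12.7
tcp_pos: [0.518, -0.0072, 0.1133]
orientation: [-3.141, -0.054, -0.014]
contact_force: [-0.1, 0.3, 0.4]
grip_width: 0.0679
gripper_force: 0.0
[ 0.006 -0.007 -1.423] [  11. -371.    3.]
```

```bash
python3 -m creep '0 0 -.16 0 -40 0 0.6; 0 0 -.32 2 -80 0 0.6; 0 0 -.48 4 -120 0 0.6; 0 0 -.64 6 -160 0 0.6; 0 0 -.8 8 -200 0 0.6; 0 0 -.96 10 -240 0 0.6; 0 0 -1.12 11 -280 0 0.6; 0 0 -1.28 11 -320 0 0.6; 0 0 -1.42 11 -371 0 0.6; 0 0 -1.42 11 -371 0 0.6'
python3 -c "
from h import *
row(516,364,6,83.5);flasks()"
```

```text
clock: 13.95
tcp_pos: [0.5106, 0.369, 0.1089]
orientation: [-2.336, -2.094, -0.002]
contact_force: [-0.7, -0.8, 0.2]
grip_width: 0.0682
gripper_force: 0.0
[-0.002 -0.004  0.004] [ -5.   6. 103.]
blue 225 ctr 519 -9 size 92 36 yaw -175.9 z 0.035
red 72 ctr 446 144 size 62 21 yaw 19.3 z 0.025
blue 229 ctr 403 382 size 92 36 yaw -110.8 z 0.026
```

```bash
python3 -m creep '0 0 0 -5 6 45 0.6; 0 0 0 -5 6 80 0.6; 0 0 0 -5 6 103 0.6; 0 0 0 -5 6 103 0.6; 0 0 0 -5 6 103 -0.4; 0 0 0 -5 6 103 -0.4; 0 0 0 -5 6 103 -0.4; 0 0 0 -5 6 103 -0.4; 0 0 0 -5 6 50 -0.4; 0 0 0 -5 6 0 -0.4'
python3 -c "
from h import *
row(518,-97,109,2)"
```

```text
clock: 15.25
tcp_pos: [0.5183, 0.3581, 0.1107]
orientation: [2.346, 2.089, 0.0]
contact_force: [1.3, 1.1, 0.2]
grip_width: 0.0358
gripper_force: 40.1
[ 0.   -0.    1.42] [-452.   52.    2.]
```

```bash
python3 -m creep '0 0 .16 -51 6 0 -0.4; 0 0 .32 -102 12 0 -0.4; 0 0 .48 -153 18 0 -0.4; 0 0 .64 -204 24 0 -0.4; 0 0 .8 -255 30 0 -0.4; 0 0 .96 -306 36 0 -0.4; 0 0 1.12 -357 42 0 -0.4; 0 0 1.28 -408 48 0 -0.4; 0 0 1.42 -454 52 0 -0.4; 0 0 1.42 -454 52 0 -0.4'
python3 -c "
from h import *
row(518,-97,17,2)"
```

```text
clock: 16.5
tcp_pos: [0.517, -0.1035, 0.1097]
orientation: [3.139, 0.042, 0.001]
contact_force: [-0.1, 1.6, -1.7]
grip_width: 0.0356
gripper_force: 40.1
[ 0.002 -0.001 -0.008] [ 1. -7. 93.]
```

```bash
python3 -m creep '0 0 0 0 -4 50 -0.4; 0 0 0 0 -4 80 -0.4; 0 0 0 0 -4 93 -0.4; 0 0 0 0 -4 93 -0.4; 0 0 0 0 -4 93 0.3; 0 0 0 0 -4 93 0.3; 0 0 0 0 -4 50 0.5; 0 0 0 0 -4 0 0.6; 0 0 0 0 -4 0 0.6'
python3 -c "
from h import *
row(403,382,110,69)"
```

```text
clock: 17.62
tcp_pos: [0.5203, -0.0951, 0.1133]
orientation: [3.14, 0.054, 0.013]
contact_force: [0.2, -0.4, 0.1]
grip_width: 0.0684
gripper_force: 0.0
[ 0.006 -0.007 -1.17 ] [-101. -481.    2.]
```

```bash
python3 -m creep '0 0 -.13 -11 -53 0 0.6; 0 0 -.26 -22 -106 0 0.6; 0 0 -.39 -33 -160 0 0.6; 0 0 -.52 -44 -213 0 0.6; 0 0 -.65 -56 -267 0 0.6; 0 0 -.78 -67 -320 0 0.6; 0 0 -.91 -78 -373 0 0.6; 0 0 -1.04 -90 -427 0 0.6; 0 0 -1.17 -101 -481 0 0.6; 0 0 -1.17 -101 -481 0 0.6'
python3 -c "
from h import *
row(403,382,6,69);flasks()"
```

```text
clock: 18.88
tcp_pos: [0.3968, 0.3875, 0.1092]
orientation: [-2.578, -1.788, -0.002]
contact_force: [-0.4, -0.5, -1.0]
grip_width: 0.0681
gripper_force: 0.0
[-0.003 -0.003  0.008] [ -3.   8. 103.]
blue 218 ctr 529 -95 size 93 36 yaw -176.7 z 0.035
blue 226 ctr 519 -9 size 92 36 yaw -176.0 z 0.036
red 225 ctr 429 149 size 91 36 yaw 2.5 z 0.026
red 208 ctr 417 233 size 33 87 yaw 179.8 z 0.026
```

```bash
python3 -m creep '0 0 0 -4 8 45 0.6; 0 0 0 -4 8 80 0.6; 0 0 0 -4 8 103 0.6; 0 0 0 -4 8 103 0.6; 0 0 0 -4 8 103 -0.4; 0 0 0 -4 8 103 -0.4; 0 0 0 -4 8 103 -0.4; 0 0 0 -4 8 103 -0.4; 0 0 0 -4 8 50 -0.4; 0 0 0 -4 8 0 -0.4'
python3 -c "
from h import *
row(519,-187,109,2)"
```

```text
clock: 20.18
tcp_pos: [0.4056, 0.3755, 0.1108]
orientation: [2.589, 1.78, -0.0]
contact_force: [1.2, 1.4, -1.0]
grip_width: 0.036
gripper_force: 40.3
[0.   0.   1.17] [-485.  307.    2.]
```

```bash
python3 -m creep '0 0 .12 -49 31 0 -0.4; 0 0 .24 -98 62 0 -0.4; 0 0 .36 -147 93 0 -0.4; 0 0 .48 -196 123 0 -0.4; 0 0 .6 -245 154 0 -0.4; 0 0 .72 -294 185 0 -0.4; 0 0 .84 -343 215 0 -0.4; 0 0 .96 -392 246 0 -0.4; 0 0 1.08 -441 277 0 -0.4; 0 0 1.17 -488 307 0 -0.4'
python3 -c "
from h import *
row(517,-187,17,2)"
```

```text
clock: 21.42
tcp_pos: [0.5179, -0.192, 0.1101]
orientation: [3.141, 0.049, 0.002]
contact_force: [0.3, 0.8, -1.6]
grip_width: 0.0357
gripper_force: 40.4
[ 0.001 -0.002 -0.004] [-1. -5. 93.]
```

```bash
python3 -m creep '0 0 0 -3 0 50 -0.4; 0 0 0 -3 0 80 -0.4; 0 0 0 -3 0 93 -0.4; 0 0 0 -3 0 93 -0.4; 0 0 0 -3 0 93 0.3; 0 0 0 -3 0 93 0.3; 0 0 0 -3 0 50 0.5; 0 0 0 -3 0 0 0.6; 0 0 0 -50 20 -30 0.6; 0 0 0 -90 20 -60 0.6'
python3 -c "
from h import *
flasks()
look('scene')
a=np.load('/tmp/top.npz');ortho('top',a['im'],.3,.7,-.4,.4,.03,1000,'o1.png')
a=np.load('/tmp/scene.npz');cv2.imwrite('pics/s1.png',cv2.resize(a['im'][90:290,180:480,::-1],None,fx=2.6,fy=2.6,interpolation=cv2.INTER_CUBIC))
"
```

```text
clock: 22.68
tcp_pos: [0.4272, -0.2143, 0.1707]
orientation: [3.14, 0.052, 0.002]
contact_force: [-0.3, -1.1, 1.0]
grip_width: 0.0684
gripper_force: 0.0
blue 222 ctr 528 -96 size 93 36 yaw -179.5 z 0.035
blue 228 ctr 525 -188 size 89 38 yaw -179.6 z 0.035
blue 227 ctr 506 -50 size 92 36 yaw -168.6 z 0.035
red 224 ctr 429 149 size 90 37 yaw 6.1 z 0.026
red 232 ctr 415 233 size 35 91 yaw 180.0 z 0.026
```

View pics/s1.png

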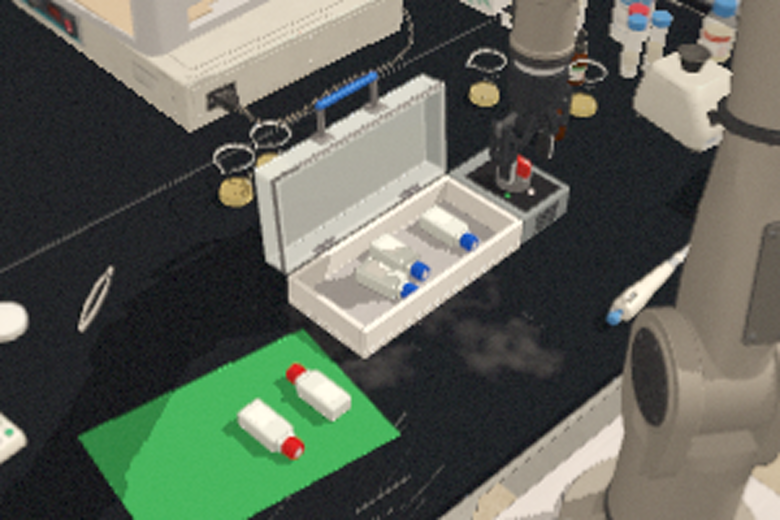

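View pics/o1.png

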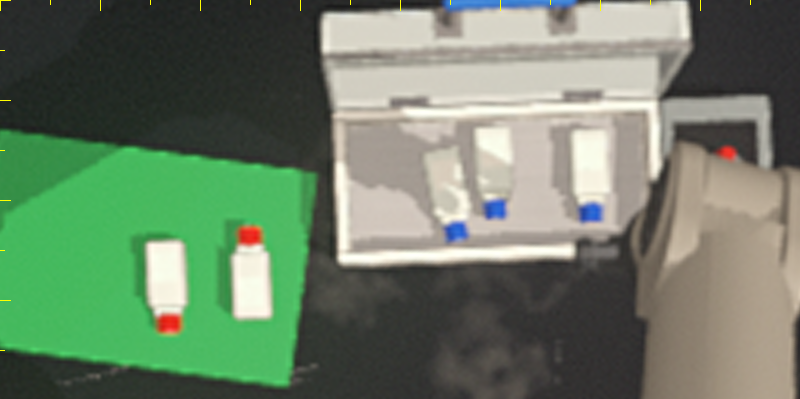

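```bash
python3 -c "
from h import *
print(status.get_obs()['joints'].round(2))
for n in ('top','scene'):
    a=np.load('/tmp/%s.npz'%n);im,d=a['im'],a['d'];C=cloud(n,d);z=C[...,2]
    hsv=cv2.cvtColor(im,cv2.COLOR_RGB2HSV).astype(int)
    m=(hsv[...,0]>100)&(hsv[...,0]<130)&(hsv[...,1]>120)&(z>.2)&(z<.3)&(C[...,0]>.55)&(C[...,0]<.72)&(abs(C[...,1]+.1)<.1)
    Q=C[m];print(n,m.sum(),np.median(Q,0).round(4),Q.min(0).round(3),Q.max(0).round(3))
    print(np.polyfit(Q[:,1],Q[:,0],1))
row(640,-95,330,-88)
"
```

```text
[ 0.6   0.24 -0.3   2.06  0.1   0.85 -1.3 ]
top 126 [ 0.6419 -0.091   0.2527] [ 0.634 -0.144  0.241] [ 0.649 -0.039  0.259]
[-0.04003461  0.63805659]
scene 90 [ 0.6359 -0.0846  0.2487] [ 0.629 -0.143  0.241] [ 0.646 -0.032  0.258]
[-0.03237381  0.63377636]
[ 1.000e-03 -4.000e-03  1.567e+00] [ 218. -112. -158.]
```

```bash
python3 -m creep '0 0 -.16 0 0 -60 0; 0 0 -.32 0 0 -120 0; 0 0 -.48 0 0 -160 0; 0 0 -.64 40 -20 -160 0; 0 0 -.8 80 -40 -160 0; 0 0 -.96 120 -60 -160 0; 0 0 -1.12 160 -80 -160 0; 0 0 -1.28 200 -100 -160 0; 0 0 -1.44 218 -110 -160 0; 0 0 -1.55 218 -110 -160 0' 30
python3 -c "
from h import *
print(status.get_obs()['joints'].round(2))
row(639,-93,233,92)"
```

```text
clock: 24.02
tcp_pos: [0.6439, -0.0929, 0.3284]
orientation: [-2.197, -2.244, -0.002]
contact_force: [-0.8, -0.5, 0.3]
grip_width: 0.0428
gripper_force: 0.0
[ 0.46  0.43 -0.58  1.46  0.24  1.32 -0.12]
[ 0.    -0.002 -0.014] [-0. -5. 95.]
```

```bash
python3 -m creep '0 0 -.014 0 -3 40 0; 0 0 -.014 0 -3 75 0; 0 0 -.014 0 -3 95 0; 0 0 -.014 0 -3 95 0; 0 0 -.014 0 -3 95 -0.9; 0 0 -.014 0 -3 95 -0.9; 0 0 -.014 0 -3 95 -0.9; 0 0 -.014 0 -3 95 -0.9' 30
python3 -c "
from h import *
look('scene','s2.png');o=status.get_obs()['tcp_pos']*1000
P=np.array([o[0]-593,o[2]+18.7-52]);print(P,np.hypot(*P))
c,s=np.linalg.solve([[-200,30],[30,200]],P);t0=np.arctan2(s,c);print(t0)
k=np.hypot(*P)/202.2
for t in np.linspace(t0,-.02,25):
    p=np.array([-200*np.cos(t)+30*np.sin(t),200*np.sin(t)+30*np.cos(t)]);d=p*k-P
    print(round(t,2),'ty %.0f tz %.0f'%(d[0],-d[1]))
"
```

```text
clock: 25.02
tcp_pos: [0.6405, -0.0953, 0.2358]
orientation: [2.188, 2.251, 0.003]
contact_force: [-1.2, -0.0, 5.1]
grip_width: 0.0107
gripper_force: 29.5
[ 47.45423299 202.54306662] 208.02787809779713
1.652047346931536
1.65 ty 0 tz -0
1.58 ty -14 tz -3
1.51 ty -29 tz -5
1.44 ty -43 tz -5
1.37 ty -58 tz -5
1.3 ty -72 tz -4
1.23 ty -86 tz -2
1.16 ty -100 tz 1
1.09 ty -114 tz 6
1.03 ty -128 tz 11
0.96 ty -141 tz 17
0.89 ty -154 tz 24
0.82 ty -166 tz 32
0.75 ty -178 tz 40
0.68 ty -189 tz 50
0.61 ty -199 tz 60
0.54 ty -208 tz 71
0.47 ty -217 tz 82
0.4 ty -225 tz 94
0.33 ty -232 tz 107
0.26 ty -238 tz 120
0.19 ty -244 tz 134
0.12 ty -248 tz 147
0.05 ty -251 tz 162
-0.02 ty -254 tz 176
```

```bash
python3 -m creep '0 0 0 0 -14 -3 -0.9; 0 0 0 0 -28 -5 -0.9; 0 0 0 0 -42 -5 -0.9; 0 0 0 0 -56 -5 -0.9; 0 0 0 0 -70 -4 -0.9; 0 0 0 0 -84 -2 -0.9; 0 0 0 0 -97 1 -0.9; 0 0 0 0 -111 6 -0.9; 0 0 0 0 -124 11 -0.9; 0 0 0 0 -137 17 -0.9' 30
```

```text
clock: 26.32
tcp_pos: [0.5021, -0.1005, 0.2191]
orientation: [2.189, 2.249, -0.001]
contact_force: [-4.5, -2.4, 14.8]
grip_width: 0.0108
gripper_force: 33.7
```

```bash
python3 -c "
from h import *
print(status.get_obs()['joints'].round(2))
look('scene','s3.png')
a=np.load('/tmp/scene.npz');cv2.imwrite('pics/s3.png',cv2.resize(a['im'][90:290,180:480,::-1],None,fx=2.6,fy=2.6,interpolation=cv2.INTER_CUBIC))"
```

```text
[ 0.59  0.28 -0.61  1.92  0.19  1.   -0.08]
```

View pics/s3.png

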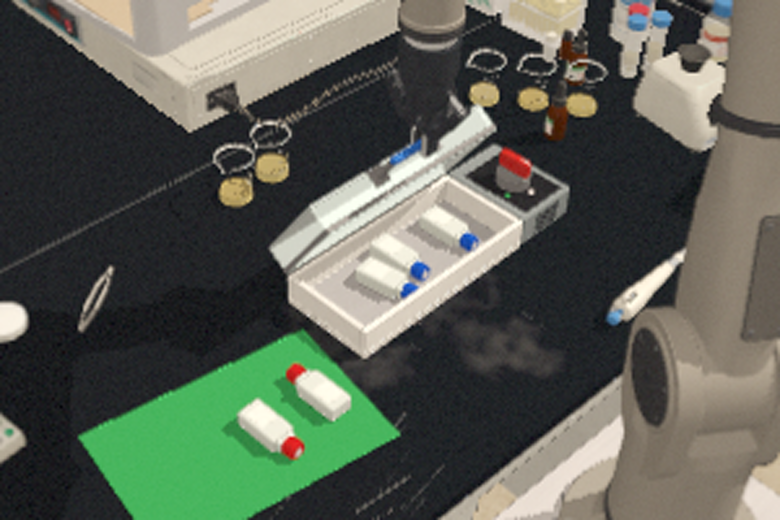

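```bash
python3 -m creep '0 0 0 0 -13 6 -0.9; 0 0 0 0 -24 14 -0.9; 0 0 0 0 -36 22 -0.9; 0 0 0 0 -47 32 -0.9; 0 0 0 0 -56 41 -0.9; 0 0 0 0 -65 52 -0.9; 0 0 0 0 -74 63 -0.9; 0 0 0 0 -82 74 -0.9; 0 0 0 0 -88 87 -0.9; 0 0 0 0 -94 100 -0.9' 30
```

```text
clock: 27.62
tcp_pos: [0.4052, -0.104, 0.1162]
orientation: [-2.191, -2.249, 0.008]
contact_force: [-2.8, -8.8, 4.0]
grip_width: 0.011
gripper_force: 35.6
```

```bash
python3 -m creep '0 0 0 0 -6 13 -0.9; 0 0 0 0 -10 26 -0.9; 0 0 0 0 -12 38 -0.9; 0 0 0 0 -13 48 -0.9; 0 0 0 0 -14 53 -0.9; 0 0 0 0 -14 56 -0.9; 0 0 0 0 -14 56 -0.9' 30
python3 -c "
from h import *
look('scene')
a=np.load('/tmp/scene.npz');cv2.imwrite('pics/s4.png',cv2.resize(a['im'][130:260,250:450,::-1],None,fx=4,fy=4,interpolation=cv2.INTER_CUBIC))"
```

```text
clock: 28.5
tcp_pos: [0.3894, -0.1047, 0.0608]
orientation: [-2.19, -2.247, 0.015]
contact_force: [-10.2, -7.8, 17.6]
grip_width: 0.0106
gripper_force: 38.2
```

View pics/s4.png

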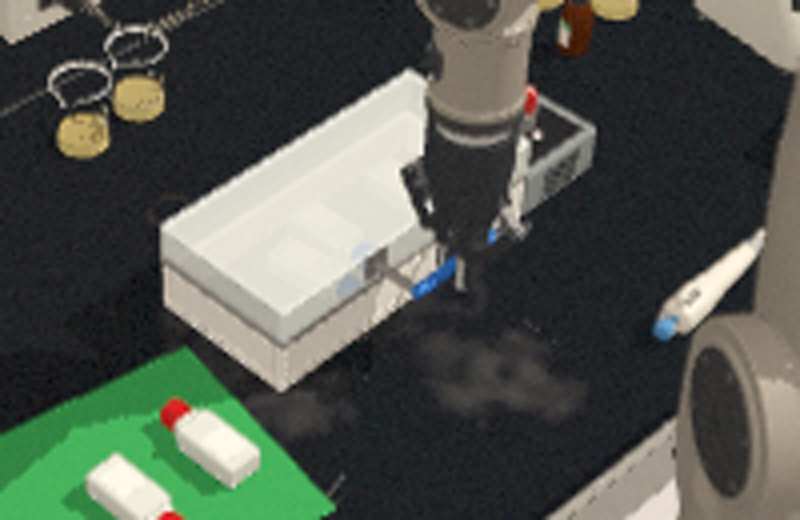

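```bash
python3 -m creep '0 0 0 0 0 0 -0.3; 0 0 0 0 0 0 -0.3; 0 0 0 0 0 0 -0.3; 0 0 0 0 0 -30 -0.3; 0 0 0 0 0 -60 -1; 0 0 0 0 0 -60 -1; 0 0 0 0 0 -60 -1; 0 0 0 0 0 -40 -1; 0 0 0 0 0 -32 -1; 0 0 0 0 0 -32 -1' 30
python3 -c "
from h import *
im,d=look('scene');C=cloud('scene',d)
for n in ('top','scene'):
    im,d=look(n);C=cloud(n,d);z=C[...,2]
    m=(C[...,0]>.44)&(C[...,0]<.59)&(C[...,1]>-.24)&(C[...,1]<.04)&(z>.085)&(z<.13);Q=C[m];A=np.c_[Q[:,:2]-[.518,-.097],np.ones(len(Q))];print(n,len(Q),np.linalg.lstsq(A,Q[:,2],rcond=None)[0],np.median(Q[:,2]))"
```

```text
clock: 29.8
tcp_pos: [0.3936, -0.1019, 0.0922]
orientation: [-2.188, -2.251, 0.002]
contact_force: [0.4, -0.1, -0.8]
grip_width: 0.0001
gripper_force: 0.0
top 3059 [1.71204131e-03 6.69424482e-05 9.59563282e-02] 0.09590849102400195
scene 1691 [0.00126222 0.00127655 0.09357057] 0.09360530128128229
```

```bash
python3 -c "
from h import *
for n in ('top','scene'):
    a=np.load('/tmp/%s.npz'%n);im,d=a['im'],a['d'];C=cloud(n,d);z=C[...,2]
    hsv=cv2.cvtColor(im,cv2.COLOR_RGB2HSV).astype(int)
    m=(z>.09)&(z<.106)&(C[...,0]>.46)&(C[...,0]<.58)&(C[...,1]<-.265)&(C[...,1]>-.36);Q=C[m];print(n,len(Q),cv2.minAreaRect((Q[:,:2]*1000).astype(np.float32)),np.median(Q[:,2]))
row(517,-310,140,5)"
```

```text
top 61 ((516.9005737304688, -310.4848327636719), (49.47444152832031, 14.673772811889648), 1.9182087182998657) 0.0978783695377689
scene 13 ((495.4295959472656, -306.8411560058594), (13.447785377502441, 15.75991153717041), 12.346891403198242) 0.09588171640844168
[ 0.    -0.     1.512] [-211.  116.  -47.]
```

```bash
python3 -m creep '0 0 .17 0 0 -50 0.1; 0 0 .34 -20 10 -75 0.1; 0 0 .51 -50 28 -75 0.1; 0 0 .68 -85 47 -75 0.1; 0 0 .85 -120 66 -75 0.1; 0 0 1.02 -155 85 -75 0.1; 0 0 1.19 -190 104 -75 0.1; 0 0 1.36 -211 116 -75 0.1; 0 0 1.53 -211 116 -75 0.1; 0 0 1.54 -211 116 -75 0.1' 80
python3 -c "
from h import *
print(status.get_obs()['joints'].round(2))
row(517,-310,78,3)"
```

```text
clock: 31.2
tcp_pos: [0.5165, -0.3099, 0.1684]
orientation: [3.14, 0.094, 0.0]
contact_force: [-0.1, -0.2, -0.2]
grip_width: 0.047
gripper_force: 0.0
[ 0.61  0.43 -0.22  1.78  0.11  0.94 -1.17]
[ 0.    -0.     0.007] [ 0.  0. 90.]
```

```bash
python3 -m creep '0 0 0 0 0 40 0.1; 0 0 0 0 0 70 0.1; 0 0 0 0 0 88 0.1; 0 0 0 0 0 88 0.1; 0 0 0 0 0 88 -0.8; 0 0 0 0 0 88 -0.8; 0 0 0 0 0 88 -0.8; 0 0 0 0 0 88 -0.8' 80
```

```text
clock: 32.2
tcp_pos: [0.5174, -0.3115, 0.0819]
orientation: [3.138, 0.09, 0.005]
contact_force: [-0.8, -2.9, 5.8]
grip_width: 0.0121
gripper_force: 79.1
```

```bash
python3 -m creep '0 0 .16 0 0 0 -0.8; 0 0 .32 0 0 0 -0.8; 0 0 .48 0 0 0 -0.8; 0 0 .64 0 0 0 -0.8; 0 0 .80 0 0 0 -0.8; 0 0 .96 0 0 0 -0.8; 0 0 1.08 0 0 0 -0.8; 0 0 1.12 0 0 0 -0.8; 0 0 1.12 0 0 0 -0.8' 80; python3 -c "
from h import *
row(517,-310,150,3);o=status.get_obs();print(o['moment'].round(2),o['joints'].round(2))"
```

```text
clock: 33.33
tcp_pos: [0.5161, -0.3141, 0.0819]
orientation: [2.705, -1.591, 0.007]
contact_force: [-2.6, -7.4, 5.5]
grip_width: 0.0122
gripper_force: 79.3
[ 0.004 -0.004 -1.116] [ -3.  -3. -68.]
[-1.9   0.71  0.09] [ 0.38  0.54  0.08  1.86 -0.05  0.75 -2.14]
```

Turned with the grip holding; release, lift away and check.

```bash
python3 -m creep '0 0 0 0 0 0 -0.2; 0 0 0 0 0 0 0.1; 0 0 0 0 0 0 0.1; 0 0 0 0 0 -40 0.1; 0 0 0 0 0 -90 0.1; 0 0 0 -40 40 -130 0.1; 0 0 0 -80 80 -150 0.1; 0 0 0 -120 120 -150 0.1; 0 0 0 -150 150 -150 0.1; 0 0 0 -150 150 -150 0.1'; python3 -c "
from h import *
im,d=look('top');flasks('top',im,d)
C=cloud('top',d);z=C[...,2]
m=(z>.09)&(z<.106)&(C[...,0]>.46)&(C[...,0]<.58)&(C[...,1]<-.265)&(C[...,1]>-.36);Q=C[m];print(len(Q),cv2.minAreaRect((Q[:,:2]*1000).astype(np.float32)))
ortho('top',im,.3,.7,-.4,.4,.05,1000,'o2.png')"
```

```text
clock: 34.58
tcp_pos: [0.3094, -0.2512, 0.23]
orientation: [-2.708, 1.591, 0.001]
contact_force: [0.8, 0.3, -0.1]
grip_width: 0.0471
gripper_force: 0.0
red 227 ctr 429 149 size 90 36 yaw 5.9 z 0.026
red 236 ctr 415 233 size 91 35 yaw -178.8 z 0.026
58 ((517.3867797851562, -309.5728759765625), (13.288036346435547, 51.289371490478516), 28.44672203063965)
```

View pics/o2.png

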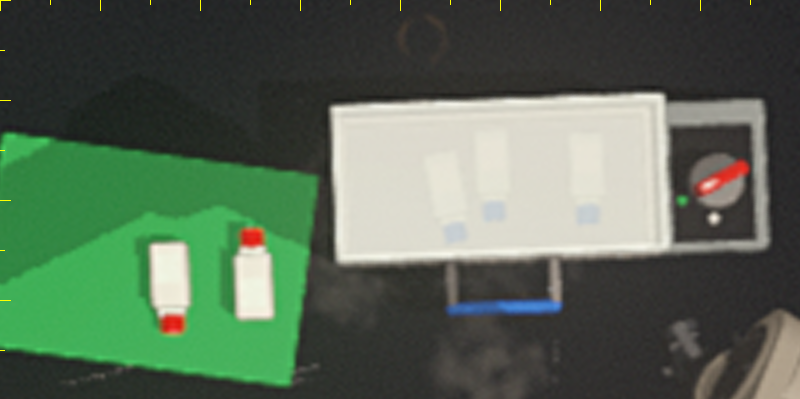

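The picture shows the lid shut flat over three blue-capped flasks (around columns 425 to 605), both reds on the mat at (168,285) and (252,275), and the knob pointing at the green mark at (682,200). The arm is clear of everything.

```bash
python3 -c "
from h import *
print(r.hand_in())"
```

```text
the job is handed in; nothing more can be done
None
```

The job is handed in (verdict not shown): my last picture shows both red-capped flasks flat on the mat, all three blue-capped flasks flat in the chamber, the lid closed, the knob held at the green mark, and the timer and dropper bottle never approached.

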